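# Unclamp the bracket still to be inspected and hold it up to the camera

## Robot

A 7-joint arm with a two-finger parallel gripper is mounted at the origin on a cart in front of the work surface, level with it; the furniture and walls round the work are solid. World frame = base frame: x ahead of the robot, y to its left, z up, the work surface at z = 0. Lengths are in m, angles in rad, forces in N, time in s.
With the tool pointing down it reaches from about 0.4 to 0.875 m from the base axis. Payload 19.3 kg.
Tool frame: the origin (TCP) lies at the very end of the fingers, on their centre line; the grasp point (between the pads) lies 19 mm behind it; z points along the fingers, y is the line along which they close (so a half turn about z gives the same grasp; the last joint's range is limited). The gripper opens to 85 mm and grips with 20 to 120 N. Pads are 22 mm wide; open, the fingers measure 114 mm over their backs; the gripper's body (76 mm by 85 mm) begins 54 mm behind the grasp point. The pads swing forward as they close: fully open they stand 13 mm farther back than shut.
Start: joints at [-1.224, 0.521, -0.036, 1.599, 0.021, 1.021, -0.113], TCP at [0.253, 0.571, 0.231] pointing down, gripper open.
Joint ranges: [-2.91, 2.91], [-0.3, 2.13], [-1.5, 1.42], [0.17, 2.43], [-1.26, 4.41], [0.16, 1.93], [-2.52, 2.52]. Speed limits (rad/s): [1.89, 1.89, 2.39, 2.39, 3.01, 3.01, 3.01].

## Interface

Orientations are given as [roll, pitch, yaw] about the fixed x, y, z axes, in that order (R = Rz(yaw) Ry(pitch) Rx(roll)).
In Python, from workcell import bot gives the robot as it stands.
- The arm moves only by the shell command python3 -m crank 'ROWS' [FORCE]. ROWS is a JSON object of lists of equal length, an entry for each row: "travel": the shift along the world's x, y, z in cm, a list of three; "turn": the turn, a rotation vector about the world's x, y, z in degrees, a list of three; "gripper": the closure, from 0 (fully open) to 1 (shut). A call has exactly 5 rows; each row is the pose to reach, as a shift and turn from the pose commanded when the call began; what a row does not reach only later rows make up. A row lasts 1/10 s, in which the tool goes at most 50 mm and 8.59 degrees, less where a joint would pass 70% of its speed; a pose out of reach is approached as far as the arm can. A call with a gripper value outside its range is refused whole. The fingers move at their own pace and stop on an object; FORCE is the grip in N (left out, the last holds). Time passes only in rows, so rows that repeat a pose let the fingers close, or fill a call up. It gives the time, the measured TCP pose, the force, the opening and the grip force at its end, in the units of the state.
- bot.observe(): the state, without advancing time (a new reading comes with each control period).
- bot.grab_frame(name): name is "side" or "top" or "wrist"; returns a dict with "pixels" (480x640x3 uint8, red, green, blue), "fx", "fy", "cx", "cy" (pixels), "extrinsics" (4x4, takes a point from world to camera coordinates). Camera axes: x right, y down, z forward; pixel columns grow to the right and rows downward; lengths in m; the calibration is good to about 2 mm. The wrist camera is an equidistant fisheye: a pixel r from the principal point sees the ray r / f radians off the axis. A picture is of the moment at which its call begins. There is no depth.
- bot.job_done(): hands the job in; it is judged then, once.
The state is a dict: "clock": time; "qpos": joint angles; "qd": joint speeds; "joint_efforts": joint torques, N m; "position": TCP position; "tool_rot": TCP orientation; "force": force on the tool from outside, world axes, zero at the start; "moment": the same for the moment, N m; "grip_width": finger opening in m; "finger_force": force on a finger pad.
Only numpy, scipy, OpenCV 4.12 (cv2) and the standard library are available. Lean on these libraries where they do the work, as an engineer would, in place of code of your own. Each camera call takes 0.05 s, during which the arm holds its last target. There are 200 camera calls.

## Task

One of the two drilling fixtures still has its clamp shut on its bearing bracket; the bracket in the fixture with the open clamp has been checked already. Press the grip of the shut clamp down until the clamp is fully open, take its bracket off the dowels and out from under the clamp arm, and hold it up to the inspection camera: right way up to the picture, the flanged bush facing the lens squarely, in the middle of the view and 15 cm from the lens. Finish while holding it still there, leave the clamp open, and do not touch the camera or disturb the other fixture, its bracket or anything else on the bench.

Things in the scene. Friction and masses are not known exactly. Their poses are not given: they have to be found in the camera images.
- fixture_1: Drilling fixture 1: base plate 110 x 180 x 12 mm fixed to the bench, with a toggle clamp and a block 60 x 45 mm, top 26 mm above the bench. Origin on the bench, z up; y points from the block (centred at y = -82 mm) to the clamp's grip. Two dowels, 6 mm thick, stand 7.5 mm out of the block at x = +-13, y = -82 mm. The two fixtures are alike and may stand in either place.
- fixture_1_lever (a joint): Lever of fixture 1's clamp, rad, turning about a level line along the fixture's x at y = 6, z = 38 mm. About 0.14: shut, its spindle on the bracket's foot. Over 0.45: open; 0.59: stop, fully open. Pressing the grip down opens it (3 to 5 N); it stays where it is left. (A further clamp like these at the back right of the bench is empty and no part of the job.)
- fixture_1_grip (a point): Point on the centre line of the hand grip of fixture 1's lever, 14 mm from its end. The grip is a round bar 22 mm thick, at y = 45 to 112 mm of the fixture, sloping up to its end by 28 degrees less the lever's angle. This point is about 72 mm above the bench when shut, 18 mm when fully open.
- fixture_1_tip (a point): Lower end of the clamp spindle's rubber foot (16 mm wide) under the arm of fixture 1's lever. Fully open it is 76 mm above the bench over y = -70 mm and the arm's top reaches 101 mm at y = -62 mm, still over the bracket's foot: raise a bracket 12 to 25 mm to clear the dowels, draw it outwards (the fixture's -y) at least 45 mm, then lift.
- bracket_1: Bearing bracket 1, grey metal, L-shaped, 0.2 kg; both alike. Upright 44 wide (x), 14 thick (y = 0 to 14), 48 mm high (z), to grip across its width; foot 44 x 32 x 12 mm (y = 14 to 46), its 7.5 mm holes over the dowels. Origin: lower edge of the outer face (which looks to -y), mid-width. It starts in fixture 1, axes parallel, at x = 0, y = -112, z = 26 mm there.
- bracket_1_bore (a point): Middle of the brass bush in bracket 1, at the face of its flange (28 mm across): x = 0, y = -2, z = 27 mm in the bracket's frame. The bore runs along the bracket's y; the flange is on the outer (-y) face.
- fixture_2: Drilling fixture 2: base plate 110 x 180 x 12 mm fixed to the bench, with a toggle clamp and a block 60 x 45 mm, top 26 mm above the bench. Origin on the bench, z up; y points from the block (centred at y = -82 mm) to the clamp's grip. Two dowels, 6 mm thick, stand 7.5 mm out of the block at x = +-13, y = -82 mm. The two fixtures are alike and may stand in either place.
- fixture_2_lever (a joint): Lever of fixture 2's clamp, rad, turning about a level line along the fixture's x at y = 6, z = 38 mm. About 0.14: shut, its spindle on the bracket's foot. Over 0.45: open; 0.59: stop, fully open. Pressing the grip down opens it (3 to 5 N); it stays where it is left. (A further clamp like these at the back right of the bench is empty and no part of the job.)
- fixture_2_grip (a point): Point on the centre line of the hand grip of fixture 2's lever, 14 mm from its end. The grip is a round bar 22 mm thick, at y = 45 to 112 mm of the fixture, sloping up to its end by 28 degrees less the lever's angle. This point is about 72 mm above the bench when shut, 18 mm when fully open.
- fixture_2_tip (a point): Lower end of the clamp spindle's rubber foot (16 mm wide) under the arm of fixture 2's lever. Fully open it is 76 mm above the bench over y = -70 mm and the arm's top reaches 101 mm at y = -62 mm, still over the bracket's foot: raise a bracket 12 to 25 mm to clear the dowels, draw it outwards (the fixture's -y) at least 45 mm, then lift.
- bracket_2: Bearing bracket 2, grey metal, L-shaped, 0.2 kg; both alike. Upright 44 wide (x), 14 thick (y = 0 to 14), 48 mm high (z), to grip across its width; foot 44 x 32 x 12 mm (y = 14 to 46), its 7.5 mm holes over the dowels. Origin: lower edge of the outer face (which looks to -y), mid-width. It starts in fixture 2, axes parallel, at x = 0, y = -112, z = 26 mm there.
- bracket_2_bore (a point): Middle of the brass bush in bracket 2, at the face of its flange (28 mm across): x = 0, y = -2, z = 27 mm in the bracket's frame. The bore runs along the bracket's y; the flange is on the outer (-y) face.
- bracket_1_heel (a point): Middle of the free lower edge of bracket 1's foot: x = 0, y = 46, z = 0 mm in the bracket's frame.
- bracket_2_heel (a point): Middle of the free lower edge of bracket 2's foot: x = 0, y = 46, z = 0 mm in the bracket's frame.
- camera: Inspection camera with a round ring light 66 mm across, on a post stand 0.4 m high, fixed to the bench. Origin: centre of the front of the lens, about 0.30 m above the bench. The lens looks along its -x, 25 degrees down from level; its y is level and its z is the top of the picture. Camera and post lie behind the lens.
- camera_stand: Foot and post that carry the camera, fixed. Origin on the bench straight under the front of the lens; the lens looks towards its -x, the foot (100 x 90 mm) is centred at x = 100 mm and the post at x = 115 mm.
- focus (a point): Point in focus: on the lens axis 150 mm in front of the lens (x = -150 mm in the camera's frame), about 0.24 m above the bench.
- caliper: Bystander: caliper, 58 x 215 x 12 mm, lying flat; origin under its middle.
- brass_hex: Bystander: hexagonal brass bar, 22 x 90 x 19 mm, lying; origin under its middle.
- turned_bush: Bystander: turned steel bush, 40 mm across, 32 mm high, standing; origin under its middle.
- flat_file: Bystander: flat file with a wooden handle, 27 x 255 x 27 mm, lying; origin under its middle.
Things that resemble listed ones, but are neither listed nor needed, are in the scene too. Leave any green look-alike of the bracket_1 alone.

How it is judged:
On the way, in this order (a step that is already met when the one before it is completed fails the run):
1. the shut clamp is opened fully while its bracket still sits on the dowels (value of joint fixture_1_lever above 0.5 rad and z of bracket_1 in the frame of fixture_1 below 0.03 m and y of bracket_1 in the frame of fixture_1 above -0.117 m), for 0.2 s.
2. the bracket is held by the fingers, out of the fixture (contact force between bracket_1 and the fingers above 1 N and height (world z) of bracket_1 above 0.1 m), for 0.2 s.
At the end, for the whole second after the job is handed in: The once-clamped bracket is held still in the fingers, bush 135 to 165 mm from the lens and within 12 mm of its axis, flange to the lens, square and upright to the picture within 8 degrees, over 12 cm above the bench; both clamps open; the other bracket within 8 mm of its start (contact force between bracket_1 and the fingers above 1 N and x of bracket_1_bore in the frame of camera between -0.165 and -0.135 m and y of bracket_1_bore in the frame of camera between -0.012 and 0.012 m and z of bracket_1_bore in the frame of camera between -0.012 and 0.012 m and angle between the y axis of bracket_1 and the x axis of camera, either way round below 0.14 rad and angle between the z axis of bracket_1 and the z axis of camera, either way round below 0.14 rad and x of bracket_1_heel in the frame of camera below -0.18 m and z of bracket_1_heel in the frame of camera below -0.01 m and linear speed of bracket_1 below 0.02 m/s and height (world z) of bracket_1 above 0.12 m and value of joint each of fixture_1_lever, fixture_2_lever above 0.45 rad and distance of bracket_2 from where it was at the start of the episode below 0.008 m); the arm keeps its last pose, push and grip.
It fails at once if the camera or its stand is touched (contact force between camera_stand and anything else above 0.5 N).
It fails at once if the other fixture's bracket or lever is disturbed (distance of bracket_2 from where it was at the start of the episode above 0.008 m or distance of fixture_2_grip from where it was at the start of the episode above 0.012 m).
It fails at once if a bystander on the bench is pushed about (distance of any of caliper, brass_hex, turned_bush, flat_file from where it was at the start of the episode above 0.02 m).
It also fails if it takes over 51 s, if anything falls off the work surface, if the arm or the gripper's body presses on something with over 40 N, if the wrist force passes 120 N, or if a joint passes its speed limit or range.

## Working session

There is one attempt and no reset: what is moved stays moved. The work goes in short steps, Python scripts to look and compute and a shell command to move; the robot and the scene stay as the last step left them, time stands still between calls to the robot, and variables do not carry over. Pictures are saved under pics/ and viewed, at most 10 in all, crops included, and the job is handed in when it is done.

```bash
mkdir -p pics; ls
python3 - <<'E'
from workcell import bot
import cv2,pickle
s=bot.observe();print(s)
d={}
for n in("side","top"):
    f=bot.grab_frame(n);d[n]=f
    cv2.imwrite(f"pics/{n}0.png",f["pixels"][:,:,::-1]);print(n,f["fx"],f["cx"],f["cy"],f["extrinsics"])
pickle.dump(d,open("f0.pkl","wb"))
E
```

```text
pics
{'clock': 0.0, 'qpos': array([-1.22422161,  0.52203318, -0.0363398 ,  1.59997203,  0.02115989,
        1.02107488, -0.11279069]), 'qd': array([-0.00016882,  0.00243915,  0.00053669,  0.00188008, -0.00025708,
       -0.00081881, -0.00047646]), 'joint_efforts': array([-2.98666992e-04, -9.27095032e+01,  1.97975256e+00, -3.69932592e+01,
        1.78412109e-02,  7.96813139e-03, -7.38980179e-05]), 'position': array([0.25289535, 0.5712038 , 0.23072651]), 'tool_rot': array([-3.14048858e+00,  3.67425094e-05,  2.72480642e+00]), 'force': array([-0.55981897,  0.45677759,  0.29232404]), 'moment': array([-0.03494252,  0.02976106,  0.03480314]), 'finger_force': 0.0, 'grip_width': 0.08523879099013394}
side 550.71529019025 317.3761009981174 243.44145331004825 [[ 0.94861345 -0.31603624  0.0159254  -0.53093541]
 [-0.19338203 -0.61882053 -0.76135704  0.28187983]
 [ 0.25047138  0.71915385 -0.6481372   1.47037072]
 [ 0.          0.          0.          1.        ]]
top 614.2563631280448 317.70087320820005 240.45179193575242 [[ 0.01316377 -0.99979406  0.01544501  0.03993201]
 [-0.98154683 -0.01586737 -0.19056247  0.61992679]
 [ 0.1907683  -0.01265148 -0.98155356  1.47130832]
 [ 0.          0.          0.          1.        ]]
```

View pics/side0.png

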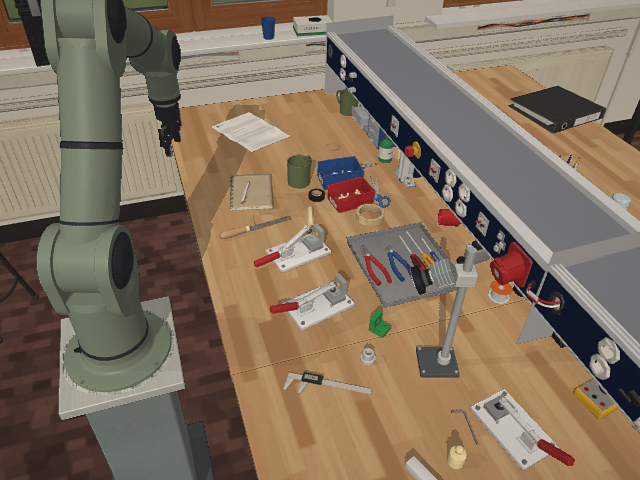

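View pics/top0.png

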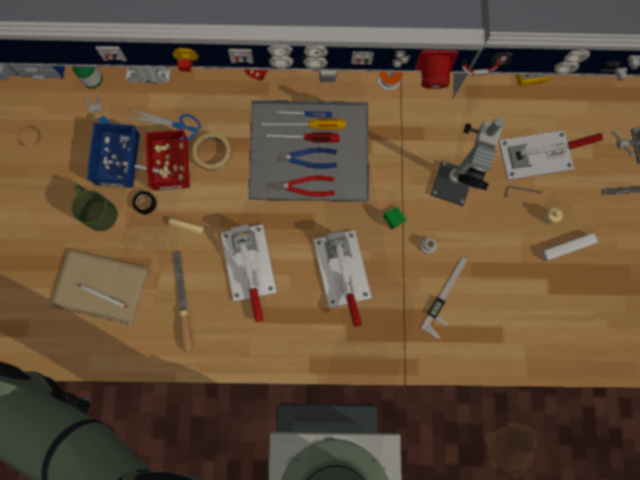

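Run:
```python
import cv2,numpy as np
s=cv2.imread("pics/side0.png");t=cv2.imread("pics/top0.png")
r=lambda im,x0,y0,w,h,W,H:cv2.resize(im[y0:y0+h,x0:x0+w],(W,H),interpolation=cv2.INTER_CUBIC)
a=np.hstack([r(s,245,215,120,120,400,400),r(t,215,215,160,120,400,300) if 0 else r(t,210,213,170,170,400,400)])
b=np.hstack([r(s,405,235,150,75,400,200),r(t,420,105,180,90,400,200)])
cv2.imwrite("pics/m1.png",np.vstack([a,b]))
```

```text
(no output)
```

View pics/m1.png

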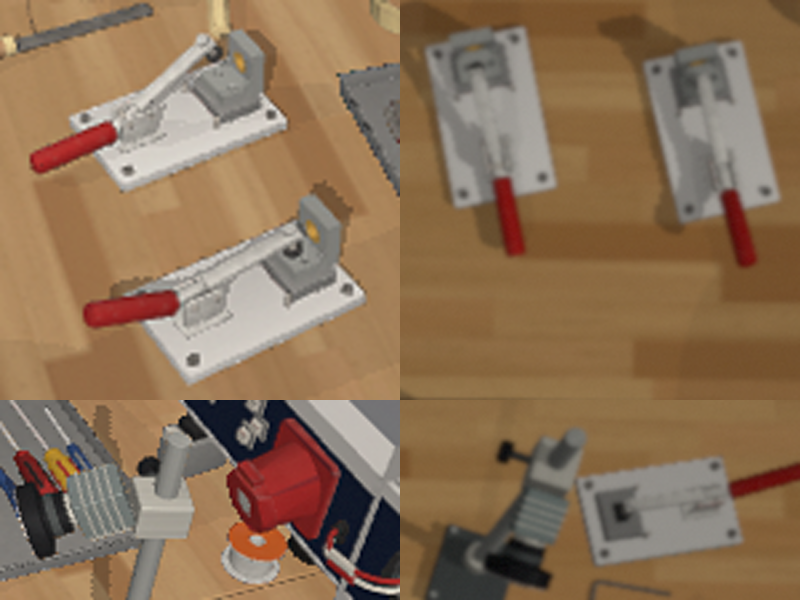

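The open clamp is at side (290,245) / top (247,265): its arm is raised. The shut one is at side (315,300) / top (343,270), where the spindle sits on the bracket's foot, so that is fixture_1. The empty clamp is at top (540,155), and the green look-alike is at top (395,217). The ring light is at about side (422,278) / top (473,179).

```bash
cat > h.py <<'E'
import numpy as np,cv2,pickle
def ray(f,px):
    E=f["extrinsics"];R=E[:3,:3];o=-R.T@E[:3,3]
    d=np.array([(px[0]-f["cx"])/f["fx"],(px[1]-f["cy"])/f["fy"],1.0])
    if f.get("fish"):
        r=np.hypot(d[0],d[1]);d=np.array([d[0]/r*np.sin(r),d[1]/r*np.sin(r),np.cos(r)])
    return o,R.T@d/np.linalg.norm(d)
def plane(f,px,z):
    o,d=ray(f,px);return o+d*(z-o[2])/d[2]
def tri(fs,pxs):
    A=0;b=0;rs=[ray(f,p) for f,p in zip(fs,pxs)]
    for o,d in rs:
        P=np.eye(3)-np.outer(d,d);A=A+P;b=b+P@o
    x=np.linalg.solve(A,b)
    return x,[np.linalg.norm((np.eye(3)-np.outer(d,d))@(x-o)) for o,d in rs]
E
python3 - <<'E'
from h import *
np.set_printoptions(precision=4,suppress=True)
d=pickle.load(open("f0.pkl","rb"));S,T=d["side"],d["top"]
def dark(f,px,w=3):
    g=255-cv2.cvtColor(f["pixels"],cv2.COLOR_RGB2GRAY).astype(float)
    x,y=map(int,np.round(px));p=g[y-w:y+w+1,x-w:x+w+1];p=np.clip(p-np.median(p)-10,0,None)
    Y,X=np.mgrid[y-w:y+w+1,x-w:x+w+1];return np.array([(p*X).sum(),(p*Y).sum()])/p.sum()
for nm,c in(("B",[(257,70),(338,57),(369,198),(290,213)]),("A",[(38,48),(115,37),(144,178),(60,192)])):
    P=np.array([plane(T,dark(T,(x/2.353+210,y/2.353+213)),.012) for x,y in c])
    e=[np.linalg.norm(P[i]-P[(i+1)%4]) for i in range(4)];m=P.mean(0)
    v=(P[2]+P[3]-P[0]-P[1])[:2];print(nm,m,e,np.degrees(np.arctan2(v[1],v[0])))
    print(P)
for x,y in((348,288),(193,360)): print("sideB",plane(S,dark(S,(x/3.333+245,y/3.333+215)),.012))
print("ring",*tri([S,T],[(422,278),(473,179)]))
print("posttop",*tri([S,T],[(470.6,247),(498.8,123)]))
# foot mask bits: dark pixel contour
for n,f,(x0,y0,x1,y1) in(("top",T,(428,155,475,208)),("side",S,(410,340,465,385))):
    g=cv2.cvtColor(f["pixels"],cv2.COLOR_RGB2GRAY)[y0:y1,x0:x1]
    m=(g<85).astype(np.uint8);c=max(cv2.findContours(m,0,1)[0],key=cv2.contourArea)
    a=cv2.approxPolyDP(c,4,True)[:,0]+[x0,y0];print(n,a.tolist());print(np.array([plane(f,p,.01) for p in a])[:,:2])
im=np.hstack([cv2.resize(S["pixels"][225:385,400:500],(375,600),interpolation=2),cv2.resize(T["pixels"][110:210,425:505],(425,600)[:2],interpolation=2)])
cv2.imwrite("pics/m2.png",im[:,:,::-1])
E
```

```text
B [ 0.5563 -0.0161  0.012 ] [np.float64(0.09161342150709532), np.float64(0.16116445508582736), np.float64(0.08668413409193793), np.float64(0.156709482795341)] -167.25129711570665
[[ 0.6241  0.0462  0.012 ]
 [ 0.6435 -0.0433  0.012 ]
 [ 0.4858 -0.0764  0.012 ]
 [ 0.4718  0.0092  0.012 ]]
A [0.5722 0.2272 0.012 ] [np.float64(0.08422916788544775), np.float64(0.15639916207665355), np.float64(0.08807326909505894), np.float64(0.16241006303961344)] -167.6885908134969
[[0.6435 0.2858 0.012 ]
 [0.6566 0.2026 0.012 ]
 [0.5042 0.1673 0.012 ]
 [0.4844 0.2531 0.012 ]]
sideB [ 0.6481 -0.0303  0.012 ]
sideB [ 0.4927 -0.0698  0.012 ]
ring [ 0.7105 -0.2765  0.311 ] [np.float64(0.0017864252231595177), np.float64(0.0017864252231595988)]
posttop [ 0.7981 -0.3061  0.4058] [np.float64(0.0009477526060181473), np.float64(0.0009477526060179175)]
top [[474, 155], [459, 165], [428, 163], [430, 194], [463, 205], [460, 201], [468, 188], [474, 188]]
[[ 0.8667 -0.3637]
 [ 0.8383 -0.3229]
 [ 0.8423 -0.2407]
 [ 0.7576 -0.2442]
 [ 0.7293 -0.33  ]
 [ 0.74   -0.3225]
 [ 0.7756 -0.3447]
 [ 0.7759 -0.3605]]
side [[416, 347], [421, 376], [458, 376], [453, 350], [443, 366], [436, 361], [442, 347]]
[[ 0.7578 -0.243 ]
 [ 0.7282 -0.3319]
 [ 0.8187 -0.3609]
 [ 0.8479 -0.2824]
 [ 0.7971 -0.3211]
 [ 0.7872 -0.3011]
 [ 0.8246 -0.2643]]
```

View pics/m2.png

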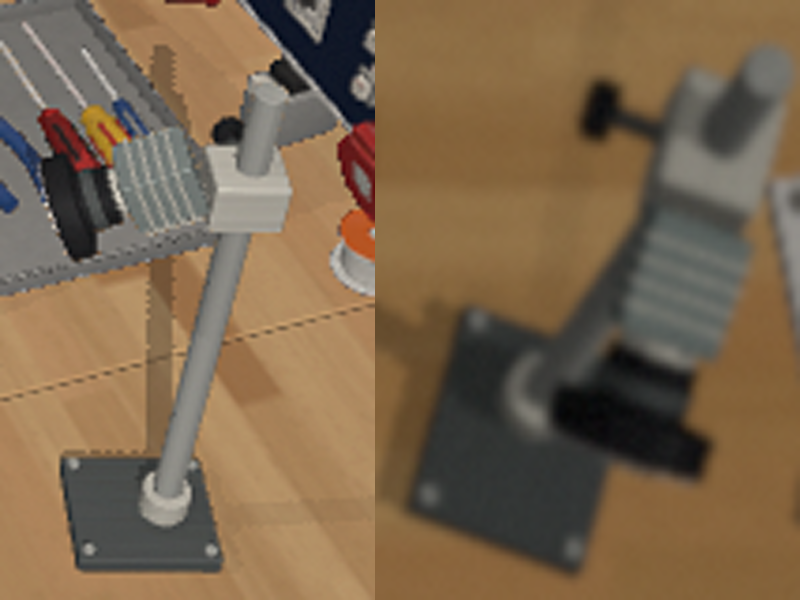

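```bash
python3 -m crank '{"travel":[[1,-3,2],[3,-7,4],[5,-12,5],[7,-17,5],[9,-21,5]],"turn":[[0,0,2],[0,0,4],[0,0,7],[0,0,10],[0,0,12]],"gripper":[0,0,1,1,1]}' 40; python3 -m crank '{"travel":[[2,-4,1],[4,-8,2],[6,-12,2],[8,-16,2],[10,-20,2]],"turn":[[0,0,2],[0,0,4],[0,0,7],[0,0,10],[0,0,12]],"gripper":[1,1,1,1,1]}'; python3 -m crank '{"travel":[[1,-4,0],[2,-8,0],[4,-12,0],[6,-15,0],[6,-15,0]],"turn":[[0,0,2],[0,0,4],[0,0,7],[0,0,10],[0,0,12.6]],"gripper":[1,1,1,1,1]}'
python3 - <<'E'
from workcell import bot
import cv2,pickle
f=bot.grab_frame("wrist");f["fish"]=1;pickle.dump(f,open("w1.pkl","wb"))
cv2.imwrite("pics/w1.png",f["pixels"][:,:,::-1]);s=bot.observe();print(s["qpos"],s["position"],s["tool_rot"],s["force"],f["fx"],f["cx"],f["cy"])
E
```

```text
clock: 0.6
position: [0.3418, 0.3625, 0.2815]
tool_rot: [3.141, 0.0, 2.937]
force: [2.0, 0.6, -0.7]
grip_width: 0.0437
finger_force: 0.0
clock: 1.1
position: [0.442, 0.1626, 0.3014]
tool_rot: [3.142, 0.0, -3.137]
force: [1.3, 0.2, -0.1]
grip_width: -0.0002
finger_force: 0.0
clock: 1.6
position: [0.503, 0.0101, 0.301]
tool_rot: [-3.14, -0.0, -2.923]
force: [-1.4, 1.5, -0.6]
grip_width: -0.0001
finger_force: 0.0
[-0.27247119  0.25156207  0.15933666  1.83459261 -0.04459505  1.05951185
  1.69789433] [0.50211019 0.0122971  0.3009014 ] [-3.14104302e+00 -6.53972277e-04 -2.91828024e+00] [-0.75560155  0.83532011  0.01227432] 371.64829954431775 315.85327448779464 240.81654188580347
```

View pics/w1.png

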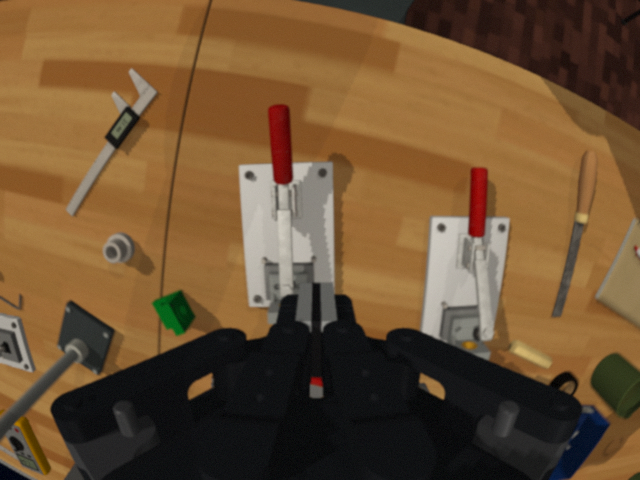

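Wrist view: fixture_1 is at left, with plate holes at (250,175), (322,173), (258,299) and its red grip running from (279,106) to (282,183). The open fixture is at right around (470,280). The camera foot is at (88,337).

Run:
```python
from h import *
np.set_printoptions(precision=4,suppress=True)
d=pickle.load(open("f0.pkl","rb"));S,T=d["side"],d["top"];W=pickle.load(open("w1.pkl","rb"))
def hole(f,px,w=4):
    g=255-cv2.cvtColor(f["pixels"],cv2.COLOR_RGB2GRAY).astype(float)
    x,y=map(int,np.round(px));p=g[y-w:y+w+1,x-w:x+w+1];p=np.clip(p-(p.max()-60),0,None)
    Y,X=np.mgrid[y-w:y+w+1,x-w:x+w+1];return np.array([(p*X).sum(),(p*Y).sum()])/p.sum()
for c in[(250,175),(322,173),(258,299)]:
    p=hole(W,c);print("wrist hole",p,plane(W,p,.012))
for c in[(319.2,242.7),(353.6,237.2),(366.8,297.1),(333.2,303.5)]: 
    print("top hole",c,plane(T,c,.012), hole(T,c,2),plane(T,hole(T,c,2),.012))
for x,y in((348,288),(193,360)):
    c=(x/3.333+245,y/3.333+215);print("side hole",c,plane(S,c,.012))
def red(f,x0,y0,x1,y1):
    h=cv2.cvtColor(f["pixels"],cv2.COLOR_RGB2HSV)[y0:y1,x0:x1]
    m=(((h[...,0]<8)|(h[...,0]>172))&(h[...,1]>170)&(h[...,2]>70)).astype(np.uint8)
    c=max(cv2.findContours(m,0,1)[0],key=cv2.contourArea);r=cv2.boxPoints(cv2.minAreaRect(c))+[x0,y0]
    i=np.argmax([np.linalg.norm(r[0]-r[1]),np.linalg.norm(r[1]-r[2])])
    return ((r[1]+r[2])/2,(r[3]+r[0])/2) if i==0 else ((r[0]+r[1])/2,(r[2]+r[3])/2)
gw=sorted(red(W,255,90,300,195),key=lambda p:p[1]);gt=sorted(red(T,335,280,370,335),key=lambda p:-p[1]);gs=sorted(red(S,262,290,305,325),key=lambda p:p[0])
print(gw,gt,gs)
for i,n in((0,"end"),(1,"root")):
    print("grip",n,*tri([W,T,S],[gw[i],gt[i],gs[i]]))
# camera foot
for n,f,cs in(("top",T,[(441.9,161.3),(432,195),(463.6,205.8)]),("side",S,[(416.5,347.1),(421.3,377),(458.9,377),(452.8,347.7)])):
    print(n,np.array([plane(f,c,.01)[:2] for c in cs]).tolist())
```

```text
wrist hole [248.8981 174.7987] [ 0.491  -0.0737  0.012 ]
wrist hole [322.0582 172.4761] [0.4705 0.0095 0.012 ]
wrist hole [257.4279 298.7151] [ 0.6429 -0.0358  0.012 ]
top hole (319.2, 242.7) [0.6226 0.0445 0.012 ] [318.6681 242.4302] [0.6233 0.0458 0.012 ]
top hole (353.6, 237.2) [ 0.6385 -0.0439  0.012 ] [353.8121 236.408 ] [ 0.6406 -0.0445  0.012 ]
top hole (366.8, 297.1) [ 0.4846 -0.0777  0.012 ] [366.5703 296.9635] [ 0.4849 -0.0771  0.012 ]
top hole (333.2, 303.5) [0.4672 0.0072 0.012 ] [332.8454 303.4161] [0.4674 0.0081 0.012 ]
side hole (349.4104410441044, 301.4086408640864) [ 0.6465 -0.0335  0.012 ]
side hole (302.9057905790579, 323.010801080108) [ 0.4931 -0.0716  0.012 ]
[array([277.562, 104.275]), array([283.8609, 183.0111])] [array([357.7059, 325.3235]), array([349.9412, 294.2647])] [array([269.9189, 309.5135]), array([297., 305.])]
grip end [ 0.4085 -0.0499  0.0727] [np.float64(0.0004071676827867886), np.float64(0.0016441443586099056), np.float64(0.001855344344279335)]
grip root [ 0.4881 -0.031   0.0452] [np.float64(0.0017903055863394445), np.float64(0.001764602202461077), np.float64(0.00041593803526200493)]
top [[0.8476859109634053, -0.2777250807338914], [0.7549419806095616, -0.24936324714936225], [0.7272096126719332, -0.33149217979263834]]
side [[0.7589012786079042, -0.24372192038554186], [0.7275142266632264, -0.334876955117116], [0.8193542243023144, -0.36429965507632234], [0.8512332782383252, -0.27530551736574826]]
```

```bash
python3 -m crank '{"travel":[[-2,-1.5,-4],[-4,-3,-8],[-6.6,-5.5,-12],[-6.6,-5.5,-16],[-6.6,-5.5,-20]],"turn":[[0,0,1],[0,0,1],[0,0,1],[0,0,1],[0,0,1]],"gripper":[1,1,1,1,1]}'; python3 -m crank '{"travel":[[0,0,0],[0,0,-0.5],[0,0,-1],[0,0,-1.5],[0,0,-2]],"turn":[[0,0,0],[0,0,0],[0,0,0],[0,0,0],[0,0,0]],"gripper":[1,1,1,1,1]}';  python3 -m crank '{"travel":[[0,0,-0.5],[0,0,-1],[0,0,-1.5],[0,0,-2],[0,0,-2.5]],"turn":[[0,0,0],[0,0,0],[0,0,0],[0,0,0],[0,0,0]],"gripper":[1,1,1,1,1]}'; python3 -m crank '{"travel":[[0,0,-0.4],[0,0,-0.8],[0,0,-1.2],[0,0,-1.6],[0,0,-1.6]],"turn":[[0,0,0],[0,0,0],[0,0,0],[0,0,0],[0,0,0]],"gripper":[1,1,1,1,1]}'
```

```text
clock: 2.15
position: [0.4348, -0.0407, 0.1002]
tool_rot: [-3.141, 0.001, -2.904]
force: [1.7, 1.3, -1.2]
grip_width: 0.0002
finger_force: 0.0
clock: 2.65
position: [0.4363, -0.0404, 0.0819]
tool_rot: [-3.141, 0.002, -2.902]
force: [-0.5, 0.0, -0.4]
grip_width: -0.0003
finger_force: 0.0
clock: 3.15
position: [0.4355, -0.0406, 0.0559]
tool_rot: [3.142, -0.0, -2.902]
force: [-1.9, -0.4, 3.7]
grip_width: 0.0002
finger_force: 1.5
clock: 3.65
position: [0.4356, -0.0406, 0.0398]
tool_rot: [3.142, -0.0, -2.902]
force: [-0.6, 0.6, -0.3]
grip_width: 0.0001
finger_force: 0.0
```

```bash
python3 -m crank '{"travel":[[0,0,-0.3],[0,0,-0.6],[0,0,-0.8],[0,0,-0.8],[0,0,-0.8]],"turn":[[0,0,0],[0,0,0],[0,0,0],[0,0,0],[0,0,0]],"gripper":[1,1,1,1,1]}'; python3 -m crank '{"travel":[[0,0,-0.1],[0,0,-0.2],[0,0,-0.3],[0,0,-0.4],[0,0,-0.4]],"turn":[[0,0,0],[0,0,0],[0,0,0],[0,0,0],[0,0,0]],"gripper":[1,1,1,1,1]}'
```

```text
clock: 4.15
position: [0.4357, -0.0406, 0.0323]
tool_rot: [-3.142, 0.0, -2.902]
force: [-0.1, 0.2, 0.1]
grip_width: -0.0002
finger_force: 0.0
clock: 4.65
position: [0.436, -0.0407, 0.0297]
tool_rot: [-3.141, 0.001, -2.903]
force: [-9.6, 0.0, 55.2]
grip_width: -0.0
finger_force: 28.1
```

```bash
python3 -m crank '{"travel":[[0,0,3],[0,0,8],[0,0,13],[2,1,18],[6,2,22]],"turn":[[0,0,0],[0,0,0],[0,0,0],[0,0,0],[0,0,0]],"gripper":[1,1,1,1,1]}'; python3 -m crank '{"travel":[[4,1,1],[9,2,2],[14,3,3],[19,4,3],[24,5,3]],"turn":[[0,0,0],[0,0,0],[0,0,0],[0,0,0],[0,0,0]],"gripper":[0,0,0,0,0]}'; python3 -m crank '{"travel":[[1,0,0],[1,0,0],[1,0,0],[1,0,0],[1,0,0]],"turn":[[0,0,0],[0,0,0],[0,0,0],[0,0,0],[0,0,0]],"gripper":[0,0,0,0,0]}';python3 - <<'E'
from workcell import bot
import cv2,pickle
f=bot.grab_frame("wrist");f["fish"]=1;pickle.dump(f,open("w2.pkl","wb"))
s=bot.grab_frame("side");pickle.dump(s,open("s2.pkl","wb"))
cv2.imwrite("pics/w2.png",f["pixels"][:,:,::-1]);s=bot.observe();print(s["qpos"],s["position"])
E
```

```text
clock: 5.15
position: [0.4871, -0.0228, 0.2431]
tool_rot: [-3.142, 0.002, -2.903]
force: [2.4, -0.8, -1.5]
grip_width: 0.0001
finger_force: 0.0
clock: 5.65
position: [0.7236, 0.0267, 0.2699]
tool_rot: [3.142, 0.0, -2.902]
force: [-0.0, -0.2, 0.5]
grip_width: 0.0721
finger_force: 0.0
clock: 6.15
position: [0.7313, 0.026, 0.2705]
tool_rot: [3.142, 0.001, -2.902]
force: [-0.2, -0.2, 0.4]
grip_width: 0.085
finger_force: 0.0
[-0.2132876   0.6826964   0.17949505  1.23045433 -0.11960166  1.23793671
  1.77586601] [0.731563   0.02611581 0.27043691]
```

View pics/w2.png

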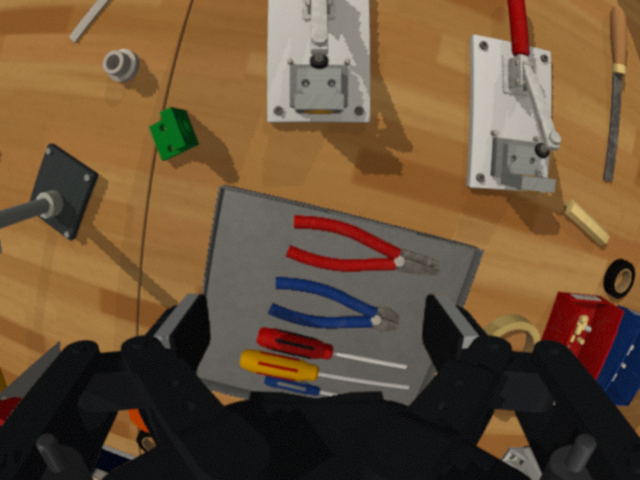

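Run:
```python
import cv2
a=cv2.imread("pics/w2.png")
cv2.imwrite("pics/w2c.png",cv2.resize(a[45:130,262:376],(800,596),interpolation=2))
```

```text
(no output)
```

View pics/w2c.png

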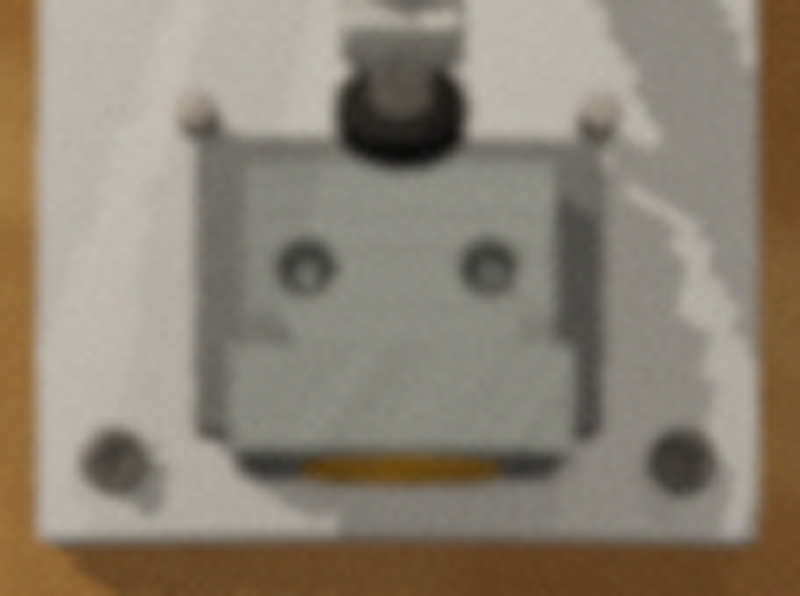

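The crop shows the upright's top face with its outer edge from (232,450) to (574,448). The foot's holes are at (305,267) and (489,267), the bush flange just shows at the bottom, and the clamp's rubber foot is raised clear.

Run:
```python
from h import *
np.set_printoptions(precision=4,suppress=True)
W=pickle.load(open("w2.pkl","rb"))
P=lambda x,y,z:plane(W,(262+x/7.0175-.4,45+y/7.0175-.4),z)[:2]
a,b,c,d=P(232,450,.074),P(574,448,.074),P(228,338,.074),P(574,338,.074)
print("upright",a,b,c,d,"w",np.linalg.norm(a-b),"t",np.linalg.norm(a-c),"mid",(a+b+c+d)/4)
h1,h2=P(305,267,.038),P(489,267,.038);print("foot holes",h1,h2,np.linalg.norm(h1-h2),"mid",(h1+h2)/2)
e1,e2=P(117,461,.012),P(681,461,.012);print("plate holes",e1,e2,np.linalg.norm(e1-e2),(e1+e2)/2)
for q in((b-a),(h2-h1),(e2-e1)): print("x heading",np.degrees(np.arctan2(q[1],q[0])))
y=np.array([np.cos(np.radians(-166.1)),np.sin(np.radians(-166.1))])
print("upright mid from holes:",(h1+h2)/2-.023*y)
# camera ring/foot in wrist
for c in[(51,144),(99,177),(66,238),(31,196)]: print("foot",plane(W,c,.01)[:2])
```

```text
upright [ 0.6415 -0.0159] [0.6308 0.0265] [ 0.6273 -0.02  ] [0.6167 0.023 ] w 0.04377686095155606 t 0.01478476482208385 mid [0.629  0.0034]
foot holes [ 0.6103 -0.015 ] [0.6041 0.0103] 0.026022533106481952 mid [ 0.6072 -0.0023]
plate holes [ 0.6422 -0.0373] [0.6217 0.0458] 0.08560793584348543 [0.6319 0.0042]
x heading 104.22799458229427
x heading 103.87410116082074
x heading 103.86221930275464
upright mid from holes: [0.6295 0.0032]
foot [ 0.7285 -0.3265]
foot [ 0.7575 -0.2403]
foot [ 0.8478 -0.2866]
foot [ 0.8037 -0.3562]
```

Run:
```python
from h import *
from scipy.spatial.transform import Rotation as R
np.set_printoptions(precision=3,suppress=True)
W=pickle.load(open("w2.pkl","rb"));E=W["extrinsics"]
T=np.eye(4);T[:3,:3]=R.from_euler("xyz",[3.142,0,-2.902]).as_matrix();T[:3,3]=[.7316,.0261,.2704]
X=E@T;print("cam in tool",np.linalg.inv(X)[:3])
for dyaw,p in((-165,(.52,-.33,.42)),(-165,(.5,-.3,.4)),(-180,(.5,-.25,.4)),(-150,(.55,-.38,.42)),(-120,(.62,-.42,.40))):
    N=np.eye(4);N[:3,:3]=R.from_euler("z",dyaw,degrees=True).as_matrix()@T[:3,:3];N[:3,3]=p
    C=X@np.linalg.inv(N)
    for q in((.693,-.27,.303),(.80,-.306,.40)):
        c=C[:3,:3]@q+C[:3,3];r=np.hypot(c[0],c[1]);th=np.arctan2(r,c[2])
        print(dyaw,p,q,W["cx"]+W["fx"]*th*c[0]/r,W["cy"]+W["fy"]*th*c[1]/r,c[2])
```

```text
cam in tool [[ 0.001 -0.966 -0.259  0.066]
 [ 1.     0.     0.001 -0.001]
 [-0.001 -0.259  0.966 -0.143]]
-165 (0.52, -0.33, 0.42) (0.693, -0.27, 0.303) 359.6890850952809 -10.350193849465256 0.22098166387693513
-165 (0.52, -0.33, 0.42) (0.8, -0.306, 0.4) 511.40917382733505 -147.71619770628394 0.10755905189559489
-165 (0.5, -0.3, 0.4) (0.693, -0.27, 0.303) 415.489931035673 -20.795314865017133 0.20089555708291634
-165 (0.5, -0.3, 0.4) (0.8, -0.306, 0.4) 575.5497982296336 -147.90122357092127 0.0874729451015761
-180 (0.5, -0.25, 0.4) (0.693, -0.27, 0.303) 413.80882669973175 -19.857669601964915 0.20113335043081704
-180 (0.5, -0.25, 0.4) (0.8, -0.306, 0.4) 535.2847775600959 -179.77349127086842 0.08279679991004274
-150 (0.55, -0.38, 0.42) (0.693, -0.27, 0.303) 344.02434174156195 -9.586634592103763 0.22127334102183827
-150 (0.55, -0.38, 0.42) (0.8, -0.306, 0.4) 527.9411064954083 -117.14351084235346 0.1141094992551166
-120 (0.62, -0.42, 0.4) (0.693, -0.27, 0.303) 359.7783355374646 -0.8774965247221758 0.20583215035083885
-120 (0.62, -0.42, 0.4) (0.8, -0.306, 0.4) 601.0101302267167 -16.919047502785986 0.11345166355806463
```

Run:
```python
from h import *
np.set_printoptions(precision=4,suppress=True)
d=pickle.load(open("f0.pkl","rb"));S,T=d["side"],d["top"];W=pickle.load(open("w2.pkl","rb"))
def blk(f,x0,y0,x1,y1,t):
    g=cv2.cvtColor(f["pixels"],cv2.COLOR_RGB2GRAY)[y0:y1,x0:x1]
    c=max(cv2.findContours((g<t).astype(np.uint8),0,1)[0],key=cv2.contourArea)
    r=cv2.minAreaRect(c);return np.array(r[0])+[x0,y0],r[1],r[2]
for t in(45,55):
    a=blk(S,405,255,431,298,t);b=blk(T,455,168,497,192,t-10);print(a,b);print("ring",*tri([S,T],[a[0],b[0]]))
for z in(.01,.02): print("collar",plane(S,(444,358.3),z)[:2],plane(W,(48,204),z)[:2])
for z in(.0,.006,.012):
  c=np.array([plane(S,p,z)[:2] for p in[(416.5,347.1),(421.3,377),(458.9,377),(452.8,347.7)]])
  print(z,"foot c",c.mean(0),"len",np.linalg.norm(c[1]-c[2]),np.linalg.norm(c[0]-c[3]),np.linalg.norm(c[0]-c[1]),"hd",np.degrees(np.arctan2(*(c[2]+c[3]-c[0]-c[1])[::-1])))
```

```text
(array([416.829 , 274.1503]), (40.00634002685547, 10.28152847290039), 75.25643920898438) (array([473.35, 177.45]), (29.4091796875, 16.443843841552734), 18.43494987487793)
ring [ 0.7042 -0.2721  0.3231] [np.float64(0.004091259271187512), np.float64(0.00409125927118789)]
(array([418.4, 273.3]), (39.354793548583984, 17.441329956054688), 63.43495178222656) (array([473.1115, 177.2577]), (30.34620475769043, 17.27804183959961), 15.255120277404785)
ring [ 0.7061 -0.2718  0.3243] [np.float64(0.0022695440356195495), np.float64(0.002269544035619232)]
collar [ 0.8116 -0.2997] [ 0.8083 -0.3221]
collar [ 0.8062 -0.3061] [ 0.8048 -0.3139]
0.0 foot c [ 0.7944 -0.2982] len 0.0972649967248612 0.09842130103661872 0.09723417622605943 hd -18.32726234371089
0.006 foot c [ 0.7913 -0.302 ] len 0.09676877565515232 0.09791918079884518 0.09673811239463143 hd -18.32726234371098
0.012 foot c [ 0.7882 -0.3058] len 0.09627255458544336 0.0974170605610716 0.0962420485632035 hd -18.32726234371097
```

```bash
python3 -m crank '{"travel":[[-3,0,2],[-7,0,4],[-11,-1,7],[-15,-2,9],[-19,-3,11]],"turn":[[0,0,-8],[0,0,-16],[0,0,-24],[0,0,-32],[0,0,-40]],"gripper":[0,0,0,0,0]}'; python3 -m crank '{"travel":[[-3,-2,1],[-6,-5,2],[-9,-9,2],[-12,-13,2],[-12,-17,2]],"turn":[[0,0,-8],[0,0,-16],[0,0,-24],[0,0,-32],[0,0,-40]],"gripper":[0,0,0,0,0]}';  python3 -m crank '{"travel":[[0,-4,0],[0,-8,0],[0,-11,0],[0,-14,0],[0,-17,0]],"turn":[[0,0,-8],[0,0,-16],[0,0,-24],[0,0,-32],[0,0,-40]],"gripper":[0,0,0,0,0]}'; python3 -m crank '{"travel":[[0,0,0],[0,0,0],[0,0,0],[0,0,0],[0,0,0]],"turn":[[0,0,-8],[0,0,-16],[0,0,-24],[0,0,-32],[0,0,-40]],"gripper":[0,0,0,0,0]}'; python3 -m crank '{"travel":[[0,0,0],[0,0,0],[0,0,0],[0,0,0],[0,0,0]],"turn":[[0,0,-8],[0,0,-14],[0,0,-20],[0,0,-20],[0,0,-20]],"gripper":[0,0,0,0,0]}'; python3 -c "
from workcell import bot;print(bot.observe()['qpos'])"
```

```text
clock: 6.75
position: [0.54, -0.0043, 0.3808]
tool_rot: [3.141, 0.0, 2.677]
force: [0.5, 0.0, 1.1]
grip_width: 0.0852
finger_force: 0.0
clock: 7.25
position: [0.4187, -0.1754, 0.4008]
tool_rot: [3.138, -0.001, 1.978]
force: [2.1, 0.4, 0.2]
grip_width: 0.0853
finger_force: 0.0
clock: 7.75
position: [0.4215, -0.345, 0.4001]
tool_rot: [3.141, -0.0, 1.281]
force: [0.0, 0.4, 0.6]
grip_width: 0.0857
finger_force: 0.0
clock: 8.25
position: [0.4216, -0.3437, 0.4]
tool_rot: [3.142, -0.001, 0.583]
force: [-0.3, 0.3, 0.2]
grip_width: 0.0853
finger_force: 0.0
clock: 8.75
position: [0.4218, -0.3437, 0.3998]
tool_rot: [-3.141, -0.0, 0.243]
force: [-0.2, 0.3, 0.8]
grip_width: 0.0856
finger_force: 0.0
[-0.1558073   0.39978219  1.0509873   1.60156183 -0.35412157  1.34738499
 -0.387356  ]
```

```bash
python3 -m crank '{"travel":[[0,0,0],[0,0,0],[0,0,0],[0,0,0],[0,0,0]],"turn":[[2,-7.5,0],[4,-15,0],[6,-22,0],[8,-30,0],[8,-32,0]],"gripper":[0,0,0,0,0]}'; python3 -m crank '{"travel":[[0,0,0],[0,0,0],[0,0,0],[0,0,0],[0,0,0]],"turn":[[0,0,0],[0,0,0],[0,0,0],[0,0,0],[0,0,0]],"gripper":[0,0,0,0,0]}';python3 - <<'E'
from workcell import bot
import cv2,pickle
f=bot.grab_frame("wrist");f["fish"]=1;pickle.dump(f,open("w3.pkl","wb"))
cv2.imwrite("pics/w3.png",f["pixels"][:,:,::-1])
s=bot.grab_frame("side");pickle.dump(s,open("s3.pkl","wb"))
E
```

```text
clock: 9.25
position: [0.4196, -0.3449, 0.4003]
tool_rot: [-3.14, -0.583, 0.237]
force: [0.9, -0.7, 0.4]
grip_width: 0.0854
finger_force: 0.0
clock: 9.75
position: [0.4223, -0.3435, 0.3997]
tool_rot: [-3.138, -0.575, 0.24]
force: [-0.0, 0.1, -0.8]
grip_width: 0.0856
finger_force: 0.0
```

View pics/w3.png

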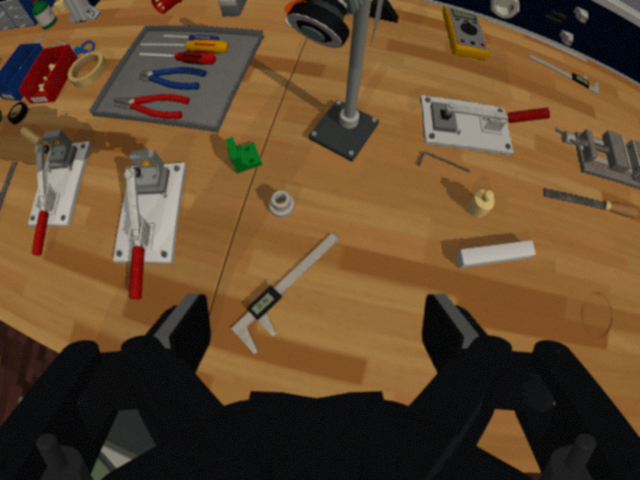

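Run:
```python
import cv2,pickle,numpy as np
a=cv2.imread("pics/w3.png");s=pickle.load(open("s3.pkl","rb"))["pixels"][:,:,::-1]
r=lambda i,w,h:cv2.resize(i,(w,h),interpolation=2)
L=np.vstack([r(a[0:50,280:355],450,300),r(a[95:165,300:390],385,300) if 0 else r(a[97:162,300:397],450,300)])
cv2.imwrite("pics/m3.png",np.hstack([L,r(s[240:310,403:443],343,600)]))
```

```text
(no output)
```

View pics/m3.png

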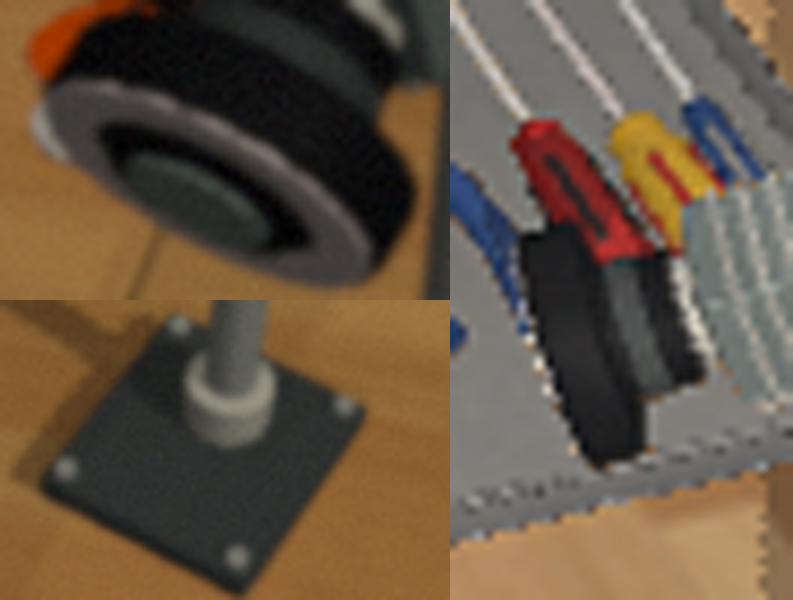

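The wrist crop shows the ring face with centre at about (208,183), the lens glass at (198,200), and four foot bolts. In the side crop the ring's front face is centred at about (562,351).

Run:
```python
from h import *
np.set_printoptions(precision=4,suppress=True)
W=pickle.load(open("w3.pkl","rb"));S=pickle.load(open("s3.pkl","rb"))
w=lambda x,y:(280+x/6-.4,y/6-.4)
ss=(403+(562-450)/8.575-.4,240+351/8.571-.4)
print("ring front",*tri([W,S],[w(208,183),ss]))
print("glass w/ side",*tri([W,S],[w(198,200),ss]))
b=[(66,467),(181,325),(345,405),(238,557)]
for z in(.008,.012):
    P=np.array([plane(W,(300+x/4.639-.4,97+(y-300)/4.615-.4),z)[:2] for x,y in b])
    print(z,P.tolist(),"c",P.mean(0),[np.linalg.norm(P[i]-P[(i+1)%4]) for i in range(4)])
    e=P[1]-P[0]+P[2]-P[3];g=P[0]-P[3]+P[1]-P[2];print("hd",np.degrees(np.arctan2(e[1],e[0])),np.degrees(np.arctan2(g[1],g[0])))
# ring rim width: on-ray points at ring plane via known heading/tilt
for hd in(-18.5,):
    h=np.radians(hd);t=np.radians(25);ax=np.array([np.cos(h)*np.cos(t),np.sin(h)*np.cos(t),np.sin(t)])
    c,_=tri([W,S],[w(208,183),ss])
    Q=[]
    for p in[(45,110),(372,255),(140,85),(280,268),(230,120),(330,284)]:
        o,d=ray(W,w(*p));Q.append(o+d*((c-o)@ax)/(d@ax))
    print("rim radii",[np.linalg.norm(q-c) for q in Q])
```

```text
ring front [ 0.6989 -0.2731  0.3019] [np.float64(0.0014626558938849578), np.float64(0.0014626558938849975)]
glass w/ side [ 0.7004 -0.2705  0.2977] [np.float64(0.002585574806010057), np.float64(0.0025855748060101312)]
0.008 [[0.7655052329382077, -0.25401720231255664], [0.8457836431752247, -0.2814692269914719], [0.8226912181915497, -0.3523985727191004], [0.7414638113057068, -0.32560812070941525]] c [ 0.7939 -0.3034] [np.float64(0.08484242340453604), np.float64(0.07459378108780991), np.float64(0.08553139744141629), np.float64(0.07551986196370694)]
hd -18.564864101010194 71.70008126909221
0.012 [[0.7628343030308848, -0.25472062464450773], [0.8425253208497899, -0.2819717844693408], [0.8196018617849862, -0.3523821443354028], [0.7389687910700611, -0.3257877164913908]] c [ 0.791  -0.3037] [np.float64(0.08422163636982864), np.float64(0.07404798276768984), np.float64(0.08490556922410021), np.float64(0.0749672875641472)]
hd -18.564864101010212 71.70008126909217
rim radii [np.float64(0.0320178420764599), np.float64(0.03206921533184136), np.float64(0.029722597211321266), np.float64(0.03259624536653179), np.float64(0.03093713195842233), np.float64(0.03463403165850045)]
```

```bash
python3 -m crank '{"travel":[[0,3,0],[0,7,0],[0,11,0],[0,16,0],[0,20,0]],"turn":[[-1.8,7.2,0],[-3.6,14.4,0],[-5.4,21.6,0],[-7.2,28.8,0],[-8,32,0]],"gripper":[0,0,0,0,0]}'; python3 -m crank '{"travel":[[2,3,-1],[4,7,-2],[7,11,-4],[10,14.7,-6],[13,14.7,-9]],"turn":[[0,0,0],[0,0,0],[0,0,0],[0,0,0],[0,0,0]],"gripper":[0,0,0,0,0]}';  python3 -m crank '{"travel":[[3,0,-3],[6,0,-6],[7.7,0,-9],[7.7,0,-9],[7.7,0,-9]],"turn":[[0,0,0],[0,0,0],[0,0,0],[0,0,0],[0,0,0]],"gripper":[0,0,0,0,0]}'
python3 - <<'E'
from workcell import bot
print(bot.observe())
E
```

```text
clock: 10.35
position: [0.4213, -0.1653, 0.4006]
tool_rot: [3.14, -0.015, 0.236]
force: [0.9, -0.4, 0.3]
grip_width: 0.0852
finger_force: 0.0
clock: 10.85
position: [0.5539, -0.0127, 0.309]
tool_rot: [-3.138, -0.018, 0.246]
force: [0.5, 1.5, 0.6]
grip_width: 0.0856
finger_force: 0.0
clock: 11.35
position: [0.6287, -0.0183, 0.219]
tool_rot: [-3.141, -0.015, 0.239]
force: [-0.3, 0.4, 1.3]
grip_width: 0.0854
finger_force: 0.0
{'clock': 11.35, 'qpos': array([-0.47644425,  0.61918206,  0.64477419,  1.63859353, -0.43004663,
        1.01411765, -1.02578392]), 'qd': array([-0.0109594 , -0.0459954 ,  0.01590279, -0.00051256,  0.00406752,
        0.00446533, -0.00259331]), 'joint_efforts': array([ 5.92576526e-02, -8.26878047e+01,  1.59244484e+01, -3.33553112e+01,
       -2.84746718e-01, -3.06922328e-01,  1.05563309e-01]), 'position': array([ 0.62873307, -0.01829957,  0.21901842]), 'tool_rot': array([-3.14057739, -0.01488   ,  0.23940759]), 'force': array([-0.33708748,  0.37395136,  1.34853408]), 'moment': array([-0.00299719,  0.02708983, -0.0115605 ]), 'finger_force': 0.0, 'grip_width': 0.08537699127064147}
```

```bash
python3 -m crank '{"travel":[[0,1,0],[0.1,2.15,-2],[0.1,2.15,-5],[0.1,2.15,-8],[0.1,2.15,-8]],"turn":[[0,0.9,0.2],[0,0.9,0.2],[0,0.9,0.2],[0,0.9,0.2],[0,0.9,0.2]],"gripper":[0,0,0,0,0]}'; python3 -m crank '{"travel":[[0,0,0],[0,0,0],[0,0,-1],[0,0,-2],[0,0,-3]],"turn":[[0,0,0],[0,0,0],[0,0,0],[0,0,0],[0,0,0]],"gripper":[0,0,0,0,0]}'
python3 - <<'E'
from workcell import bot
import cv2,pickle
f=bot.grab_frame("wrist");f["fish"]=1;pickle.dump(f,open("w4.pkl","wb"))
cv2.imwrite("pics/w4.png",f["pixels"][:,:,::-1]);s=bot.observe();print(s["position"],s["tool_rot"],s["force"])
E
```

```text
clock: 11.85
position: [0.6286, 0.005, 0.1377]
tool_rot: [-3.135, 0.002, 0.244]
force: [-0.3, -0.3, -0.3]
grip_width: 0.0855
finger_force: 0.0
clock: 12.35
position: [0.6299, 0.0036, 0.1086]
tool_rot: [-3.136, -0.001, 0.243]
force: [-0.2, -0.7, -0.0]
grip_width: 0.0854
finger_force: 0.0
[0.62912054 0.00368029 0.10689724] [-3.13584702e+00  1.02735927e-03  2.43176570e-01] [-1.28749551 -0.29395766 -1.21563024]
```

```bash
python3 -m crank '{"travel":[[0,0,-1],[0,0,-2],[0,0,-3],[0,0,-4],[0,0,-5]],"turn":[[0,0,0],[0,0,0],[0,0,0],[0,0,0],[0,0,0]],"gripper":[0,0,0,0,0]}'; python3 -m crank '{"travel":[[0,0,-0.7],[0,0,-1.4],[0,0,-2.0],[0,0,-2.0],[0,0,-2.0]],"turn":[[0,0,0],[0,0,0],[0,0,0],[0,0,0],[0,0,0]],"gripper":[0,0,0,0,0]}'
```

```text
clock: 12.9
position: [0.6299, 0.0035, 0.0584]
tool_rot: [-3.136, -0.001, 0.243]
force: [0.7, -0.0, -0.6]
grip_width: 0.0854
finger_force: 0.0
clock: 13.4
position: [0.6301, 0.0035, 0.0395]
tool_rot: [-3.136, -0.001, 0.243]
force: [0.1, 0.4, 0.9]
grip_width: 0.0855
finger_force: 0.0
```

```bash
python3 -m crank '{"travel":[[0,0,-0.2],[0,0,-0.2],[0,0,-0.2],[0,0,-0.2],[0,0,-0.2]],"turn":[[0,0,0],[0,0,0],[0,0,0],[0,0,0],[0,0,0]],"gripper":[0.3,0.4,0.5,0.6,0.7]}' 70; python3 -m crank '{"travel":[[0,0,0],[0,0,0],[0,0,0],[0,0,0],[0,0,0]],"turn":[[0,0,0],[0,0,0],[0,0,0],[0,0,0],[0,0,0]],"gripper":[1,1,1,1,1]}' 70
```

```text
clock: 13.9
position: [0.6302, 0.0035, 0.0377]
tool_rot: [-3.136, -0.002, 0.243]
force: [-1.0, 0.8, 6.1]
grip_width: 0.0428
finger_force: 70.5
clock: 14.4
position: [0.6302, 0.0036, 0.0377]
tool_rot: [-3.136, -0.002, 0.243]
force: [-1.8, 0.3, 6.2]
grip_width: 0.0433
finger_force: 70.5
```

```bash
python3 -m crank '{"travel":[[0,0,0.4],[0,0,0.9],[0,0,1.4],[0,0,1.8],[0,0,1.8]],"turn":[[0,0,0],[0,0,0],[0,0,0],[0,0,0],[0,0,0]],"gripper":[1,1,1,1,1]}'; python3 -m crank '{"travel":[[1,0.25,0],[2.2,0.55,0],[3.5,0.87,0],[4.8,1.2,0],[5.6,1.4,0]],"turn":[[0,0,0],[0,0,0],[0,0,0],[0,0,0],[0,0,0]],"gripper":[1,1,1,1,1]}'; python3 -m crank '{"travel":[[0,0,0],[0,0,2],[0,0,5],[0,0,8],[0,0,11]],"turn":[[0,0,0],[0,0,0],[0,0,0],[0,0,0],[0,0,0]],"gripper":[1,1,1,1,1]}'
python3 - <<'E'
from h import *
from scipy.spatial.transform import Rotation as R
from workcell import bot
np.set_printoptions(precision=4,suppress=True)
rt=lambda h:np.array([[-np.sin(h+np.pi),0,0]])
def frame(y,z): return np.column_stack([np.cross(y,z),y,z])
a=np.radians(-166.1);y0=np.array([np.cos(a),np.sin(a),0]);B0=frame(y0,np.array([0,0,1.]))
ub=np.array([.6293,.0033]);ob=np.array([*(ub-.007*y0[:2]),.026])
G=R.from_euler("xyz",[-3.136,-.002,.243]).as_matrix();g=np.array([.6302,.0036,.0377])
Rtb=G.T@B0;ptb=G.T@(ob-g)       # bracket in tool
h=np.radians(-18.5);t=np.radians(25);ax=np.array([np.cos(h)*np.cos(t),np.sin(h)*np.cos(t),np.sin(t)])
zc=np.array([-np.cos(h)*np.sin(t),-np.sin(h)*np.sin(t),np.cos(t)])
Bt=frame(-ax,zc);lens=np.array([.698,-.272,.301]);foc=lens-.15*ax
Gt=Bt@Rtb.T;gt=foc-Bt@np.array([0,-.002,.027])-Gt@ptb
print("focus",foc,"target TCP",gt,R.from_matrix(Gt).as_euler("xyz"))
s=bot.observe();print(s["position"],s["tool_rot"],s["qpos"])
N=R.from_euler("xyz",s["tool_rot"]).as_matrix()
print("delta cm",(gt-s["position"])*100,"rotvec deg",np.degrees(R.from_matrix(Gt@N.T).as_rotvec()))
pickle.dump((Gt,gt,lens,Bt,Rtb,ptb),open("goal.pkl","wb"))
E
```

```text
clock: 14.9
position: [0.6303, 0.0036, 0.056]
tool_rot: [-3.136, -0.002, 0.243]
force: [0.5, 0.6, -1.4]
grip_width: 0.043
finger_force: 71.1
clock: 15.4
position: [0.6872, 0.0181, 0.055]
tool_rot: [-3.136, -0.001, 0.244]
force: [-0.1, -0.1, -2.4]
grip_width: 0.0432
finger_force: 71.2
clock: 15.9
position: [0.6854, 0.0173, 0.1663]
tool_rot: [-3.136, -0.0, 0.243]
force: [0.6, -0.7, -1.0]
grip_width: 0.0431
finger_force: 71.4
focus [ 0.5691 -0.2289  0.2376] target TCP [ 0.5683 -0.2285  0.2203] [-3.1362 -0.4383 -0.3224]
[0.6854 0.0173 0.1663] [-3.1362 -0.0004  0.2427] [-0.4571  0.7697  0.5976  1.5036 -0.4842  1.0195 -1.0614]
delta cm [-11.7081 -24.5781   5.3991] rotvec deg [ -1.0147 -25.403  -31.8569]
```

```bash
python3 -m crank '{"travel":[[-3,0,2],[-7,-1,4],[-11,-2,6],[-14,-3,8],[-17,-5,8]],"turn":[[-0.1,-2.5,-3.2],[-0.2,-5.1,-6.4],[-0.3,-7.6,-9.6],[-0.4,-10.2,-12.7],[-0.5,-12.7,-15.9]],"gripper":[1,1,1,1,1]}'; python3 -m crank '{"travel":[[0,-3,0],[0,-6,0],[0,-10,0],[0,-14,0],[0,-17,0]],"turn":[[-0.1,-2.5,-3.2],[-0.2,-5.1,-6.4],[-0.3,-7.6,-9.6],[-0.4,-10.2,-12.7],[-0.5,-12.7,-15.9]],"gripper":[1,1,1,1,1]}';python3 -m crank '{"travel":[[0,0,0],[0,0,0],[0,0,0],[0,0,0],[0,0,0]],"turn":[[0,0,0],[0,0,0],[0,0,0],[0,0,0],[0,0,0]],"gripper":[1,1,1,1,1]}'
cat > delta.py <<'E'
from h import *
from scipy.spatial.transform import Rotation as R
from workcell import bot
np.set_printoptions(precision=3,suppress=True)
Gt,gt,lens,Bt,Rtb,ptb=pickle.load(open("goal.pkl","rb"));s=bot.observe()
N=R.from_euler("xyz",s["tool_rot"]).as_matrix()
print("delta cm",(gt-s["position"])*100,"rotvec deg",np.degrees(R.from_matrix(Gt@N.T).as_rotvec()),s["position"],s["clock"],s["qpos"])
E
python3 delta.py
```

```text
clock: 16.4
position: [0.515, -0.0324, 0.2466]
tool_rot: [3.117, -0.223, -0.034]
force: [1.7, -0.1, -1.0]
grip_width: 0.0431
finger_force: 71.5
clock: 16.9
position: [0.515, -0.2048, 0.2455]
tool_rot: [-3.136, -0.441, -0.325]
force: [0.7, 0.1, -1.2]
grip_width: 0.0431
finger_force: 71.6
clock: 17.4
position: [0.5163, -0.2015, 0.2453]
tool_rot: [-3.137, -0.439, -0.319]
force: [0.2, -0.3, -0.7]
grip_width: 0.0434
finger_force: 71.7
delta cm [ 5.202 -2.699 -2.497] rotvec deg [ 0.025  0.014 -0.182] [ 0.516 -0.202  0.245] 17.4 [-0.392  0.28   0.782  2.164 -0.571  0.385 -1.072]
```

```bash
python3 -m crank '{"travel":[[1,-0.5,-0.5],[2,-1,-1],[3.2,-1.7,-1.5],[4.4,-2.3,-2.1],[5.2,-2.7,-2.5]],"turn":[[0,0,0],[0,0,0],[0,0,0],[0,0,0],[0,0,0]],"gripper":[1,1,1,1,1]}';python3 -m crank '{"travel":[[0,0,0],[0,0,0],[0,0,0],[0,0,0],[0,0,0]],"turn":[[0,0,0],[0,0,0],[0,0,0],[0,0,0],[0,0,0]],"gripper":[1,1,1,1,1]}'; python3 delta.py
python3 - <<'E'
from h import *
from workcell import bot
S=bot.grab_frame("side");W=bot.grab_frame("wrist");pickle.dump((S,W),open("f5.pkl","wb"))
Gt,gt,lens,Bt,Rtb,ptb=pickle.load(open("goal.pkl","rb"))
E=S["extrinsics"]
s=S["pixels"].copy()
pts={"bore":(0,-.002,.027),"heel":(0,.046,0),"ul":(-.022,0,.048),"ur":(.022,0,.048),"hl":(-.022,.046,0),"hr":(.022,.046,0),"ll":(-.022,0,0),"lr":(.022,0,0)}
foc=lens-.15*Bt@np.array([0,-1,0]);O=foc-Bt@np.array(pts["bore"])
for n,p in pts.items():
    c=E[:3,:3]@(O+Bt@np.array(p))+E[:3,3];u=(S["cx"]+S["fx"]*c[0]/c[2],S["cy"]+S["fy"]*c[1]/c[2]);print(n,np.round(u,1),end=" ")
L=cv2.resize(s[230:350,310:450][:,:,::-1],(700,600),interpolation=2)
cv2.imwrite("pics/m5.png",L)
E
```

```text
clock: 17.9
position: [0.5687, -0.2293, 0.2198]
tool_rot: [-3.137, -0.439, -0.32]
force: [-0.2, -0.3, -1.8]
grip_width: 0.043
finger_force: 71.7
clock: 18.4
position: [0.568, -0.2292, 0.2206]
tool_rot: [-3.136, -0.439, -0.321]
force: [0.2, 0.0, -2.0]
grip_width: 0.0434
finger_force: 71.7
delta cm [ 0.036  0.068 -0.027] rotvec deg [ 0.021  0.051 -0.096] [ 0.568 -0.229  0.221] 18.4 [-0.205  0.406  0.63   2.054 -0.7    0.386 -0.951]
bore [353.5 299.8] heel [339.1 312.6] ul [349.8 301.2] ur [349.  287.7] hl [339.4 319.5] hr [338.8 305.9] ll [357.5 314.2] lr [356.5 300.6]
```

View pics/m5.png

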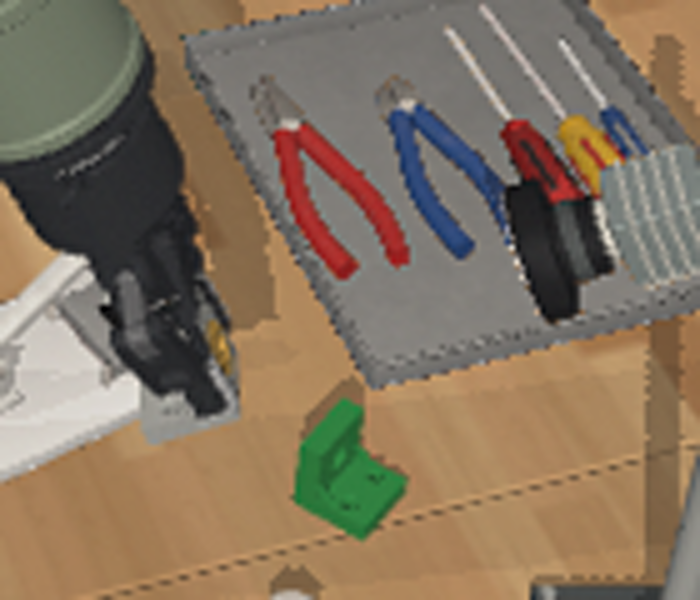

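The side picture shows the flange at pixel (353.6,300.4), against a predicted (353.5,299.8). The lower corner also matches, the bush faces the ring light squarely, and the arm is still, so I'm handing in.

```bash
python3 -c "
from workcell import bot;print(bot.job_done())"
```

```text
the job is handed in; nothing more can be done
None
```

The job is handed in: I pressed fixture 1's clamp to its stop and left it open, and its bracket is held still with the bush facing the lens on axis at about 15 cm; the hand-in returned no verdict.

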